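# Set out a stack of samples on their stands

### The job

The samples came back in one stack: a vial on top of three petri dishes. Take it apart from the top down, one thing at a time: stand the vial in the round grey vial holder, then set each dish centred on the metal stand of its own size (small, then medium, then large). Keep everything upright, set it down gently, and leave the note block and the tape roll where they are.

Things in the scene. Friction and masses are not known exactly. Their poses are not given: they have to be found in the camera images.
- vial: small brown screw-cap vial, round, 25 mm across and 55 mm tall, standing on top of the stack. Origin at the centre of the underside, z up; its yaw does not matter.
- small_dish: Small round clear petri dish with its lid, second from the top of the stack, under the vial: the lid is 39 mm across to look at, but fingers close on its side at 35 mm; 12 mm high from its underside to the face on which the next thing rests. Origin at the centre of the underside, z up; its yaw does not matter.
- medium_dish: Medium round clear petri dish with its lid, third from the top of the stack, under the small dish: the lid is 52 mm across to look at, but fingers close on its side at 52 mm; 12 mm high from its underside to the face on which the next thing rests. Origin at the centre of the underside, z up; its yaw does not matter.
- large_dish: Large round clear petri dish with its lid, at the bottom of the stack, on the bench: the lid is 64 mm across to look at, but fingers close on its side at 60 mm; 12 mm high from its underside to the face on which the next thing rests. Origin at the centre of the underside, z up; its yaw does not matter.
- vial_holder: round grey plastic cup for the vial, 50 mm outside, 42 mm inside, 20 mm high; its inner floor is 5 mm above its origin, so 15 mm deep. Fixed to the bench. Origin at the centre of the underside, z up.
- small_stand: small round aluminium stand with a flat top and no rim, 45 mm across, 26 mm high (the tallest and narrowest of the three). Fixed to the bench. Origin at the centre of the underside, z up.
- medium_stand: medium round aluminium stand with a flat top and no rim, 58 mm across, 18 mm high. Fixed to the bench. Origin at the centre of the underside, z up.
- large_stand: large round aluminium stand with a flat top and no rim, 72 mm across, 10 mm high (the widest and flattest of the three). Fixed to the bench. Origin at the centre of the underside, z up.
- note_pad: bystander, loose: block of yellow notes, 69 x 69 x 18 mm, to be left alone. Origin at the centre of the underside.
- tape_roll: bystander, loose: roll of green tape lying flat, 62 mm across, 24 mm high, to be left alone. Origin at the centre of the underside.
There are look-alikes about, which are no part of the job. There is more than one size of the vial; the one meant has the size given above.

How it is judged:
By the outcome, as a careful person would: the job done as asked, in the order asked, and still so for the second after the job is handed in, with the robot touching nothing.
It also fails if it takes over 83 s, if anything falls off the work surface, if the arm or the gripper's body presses on something with over 40 N, if the wrist force passes 120 N, or if a joint passes its speed limit or range.

### The arm

A 6-joint arm with a two-finger parallel gripper is mounted at the origin on a cart in front of the work surface, level with it; the furniture and walls round the work are solid. World frame = base frame: x ahead of the robot, y to its left, z up, the work surface at z = 0. Lengths are in m, angles in rad, forces in N, time in s.
With the tool pointing down it reaches from about 0.35 to 0.85 m from the base axis. Payload 8.1 kg.
Tool frame: the origin (TCP) lies at the very end of the fingers, on their centre line; the grasp point (between the pads) lies 19 mm behind it; z points along the fingers, y is the line along which they close (so a half turn about z gives the same grasp; the last joint's range is limited). The gripper opens to 93 mm and grips with 3 to 60 N. Pads are 15 mm wide; open, the fingers measure 128 mm over their backs; the gripper's body (75 mm by 188 mm) begins 65 mm behind the grasp point.
Start: joints at [1.121, 0.13, 1.488, -0, 1.523, -0.085], TCP at [0.214, 0.561, 0.219] pointing down, gripper open.
Joint ranges: [-2.96, 2.96], [-0.89, 2.26], [0.02, 2.5], [-1.34, 4.48], [0, 2.73], [-2.66, 2.66]. Speed limits (rad/s): [2.39, 2.39, 2.79, 3.14, 3.14, 3.14].

### API

Orientations are given as a unit quaternion [x, y, z, w].
In Python, from rig import read_state, capture, r gives the robot as it stands.
- The arm moves only by the tool jog_arm, never from a script. Its arguments are lists of equal length, an entry for each row: "xyz": the shift along the world's x, y, z scaled (see below), a list of three; "roll": the turn about the world's z scaled (see below). A call has exactly 5 rows; each row shifts and turns the commanded pose from where the row before left it; what a row does not reach is not made up. The controller multiplies each number of a shift by 100 mm and each number of a turn by 360 degrees. A row lasts 1/8 s, in which the tool goes at most 62.5 mm and 10.7 degrees, less where a joint would pass 70% of its speed; a pose out of reach is approached as far as the arm can. A call with a number of a shift or a turn outside -1 to 1 is refused whole. A call with a gripper value outside its range is refused whole. "grip" is the opening, from 0 (shut) to 1 (fully open), set as the call begins (left out, the last holds). The fingers move at their own pace and stop on an object; "grip_force" is the grip in N (left out, the last holds). Time passes only in rows, so rows that do not move let the fingers close, or fill a call up. It gives the time, the measured TCP pose, the force, the opening and the grip force at its end, in the units of the state.
- read_state(): the state, without advancing time (a new reading comes with each control period).
- capture(name): name is "side" or "top"; returns a dict with "img" (384x512x3 uint8, blue, green, red), "vfov" (degrees; the focal length in pixels is half the picture's height over the tangent of half this angle, whatever the lens; pixels are square), "cx", "cy" (the principal point, pixels), "rvec" (rotation vector, rad) and "tvec" (3), from world to camera coordinates, as OpenCV has them. Camera axes: x right, y down, z forward; pixel columns grow to the right and rows downward; lengths in m; the calibration is good to about 2 mm. A picture is of the moment at which its call begins. There is no depth.
- r.hand_in(): hands the job in; it is judged then, once.
The state is a dict: "t": time; "qpos": joint angles; "qvel": joint speeds; "effort": joint torques, N m; "ee_pos": TCP position; "ee_rot": TCP orientation; "wrist_force": force on the tool from outside, world axes, zero at the start; "torque": the same for the moment, N m; "finger_gap": opening from 0.0 (shut) to 1.0 (fully open); "gripper_force": force on a finger pad.
Only numpy, scipy, OpenCV 4.12 (cv2) and the standard library are available. Lean on these libraries where they do the work, as an engineer would, in place of code of your own. Each camera call takes 0.05 s, during which the arm holds its last target. There are 200 camera calls.

## Working session

There is one attempt and no reset: what is moved stays moved. The work goes in short steps, Python scripts to look and compute and a tool call to move; the robot and the scene stay as the last step left them, time stands still between calls to the robot, and variables do not carry over. Pictures are saved under pics/ and viewed, at most 16 in all, crops included, and the job is handed in when it is done.

Besides the shell and the picture viewer there is one more tool, called after "Request:" as name(argument=value, ...), one argument or row to a line, values as JSON. jog_arm: Moves the arm, as the interface text tells. Shifts and turns lie within -1 to 1; 1 stands for 100 mm of shift or 360 degrees of turn. Its arguments: {"type":"object","properties":{"xyz":{"type":"array"},"roll":{"type":"array"},"grip":{"type":"number"},"grip_force":{"type":"number"}},"required":["xyz","roll"]}

```bash
mkdir -p pics
cat > h.py <<'E'
import cv2,numpy as np
from rig import read_state,capture,r
def cam(c):
    f=192/np.tan(np.radians(c["vfov"])/2);R=cv2.Rodrigues(np.array(c["rvec"],float))[0];t=np.array(c["tvec"],float).ravel()
    return f,R,t
def ray(c,u,v,z):
    f,R,t=cam(c);d=R.T@np.array([(u-c["cx"])/f,(v-c["cy"])/f,1]);o=-R.T@t
    return o+d*(z-o[2])/d[2]
def proj(c,p):
    f,R,t=cam(c);q=R@np.array(p)+t;return f*q[0]/q[2]+c["cx"],f*q[1]/q[2]+c["cy"]
E
python3 - <<'E'
from h import *
import pickle
for n in("side","top"):
    c=capture(n);pickle.dump(c,open(n+".pkl","wb"));cv2.imwrite(f"pics/{n}0.png",cv2.resize(c["img"],(800,600)))
    f,R,t=cam(c);print(n,f,c["cx"],c["cy"],-R.T@t,R[2],{k:v for k,v in c.items() if k not in("img",)})
s=read_state();print(s)
E
```

```text
side 393.9959372102271 254.15395099869767 191.9940221814068 [0.44268985 0.77178508 0.53452386] [ 0.0155831  -0.84141677 -0.540162  ] {'vfov': 51.96130663568348, 'cx': 254.15395099869767, 'cy': 191.9940221814068, 'rvec': array([-0.05888243,  2.75384709, -1.5050694 ]), 'tvec': array([0.45586325, 0.04850778, 0.9312239 ])}
top 453.5550290403709 258.5672170903395 197.3531430030574 [0.32896104 0.05999354 0.98854649] [ 0.16538866 -0.01271061 -0.98614656] {'vfov': 45.88805700843932, 'cx': 258.5672170903395, 'cy': 197.3531430030574, 'rvec': array([ 2.12881341, -2.15127094,  0.19103603]), 'tvec': array([0.05288997, 0.48746027, 0.92120784])}
{'t': 0.1, 'qpos': array([ 1.12060038e+00,  1.31064689e-01,  1.48919140e+00,  1.92750132e-05,
        1.52301948e+00, -8.53878510e-02]), 'qvel': array([ 1.25870142e-03, -1.46274519e-03, -2.03134099e-03,  1.23416987e-03,
       -2.91787190e-05,  1.19498248e-03]), 'effort': array([ 1.98047259e-03, -5.61340785e+01, -4.93095410e+01,  7.71925575e-02,
        2.92622525e-02, -1.01314536e-04]), 'ee_pos': array([0.21379659, 0.56005069, 0.21769334]), 'ee_rot': array([ 1.81394658e-01,  9.83410021e-01, -8.08917939e-04, -2.31934706e-04]), 'wrist_force': array([-0.74788096, -0.82171889, -0.07893558]), 'torque': array([-0.00732936, -0.01171668, -0.02441507]), 'gripper_force': 0.0, 'finger_gap': 1.0002933254158934}
```

View pics/side0.png

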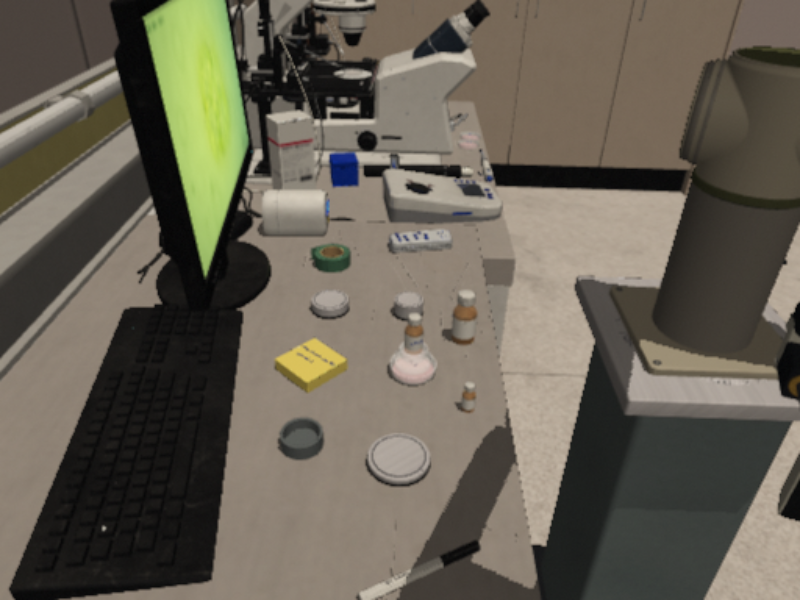

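View pics/top0.png

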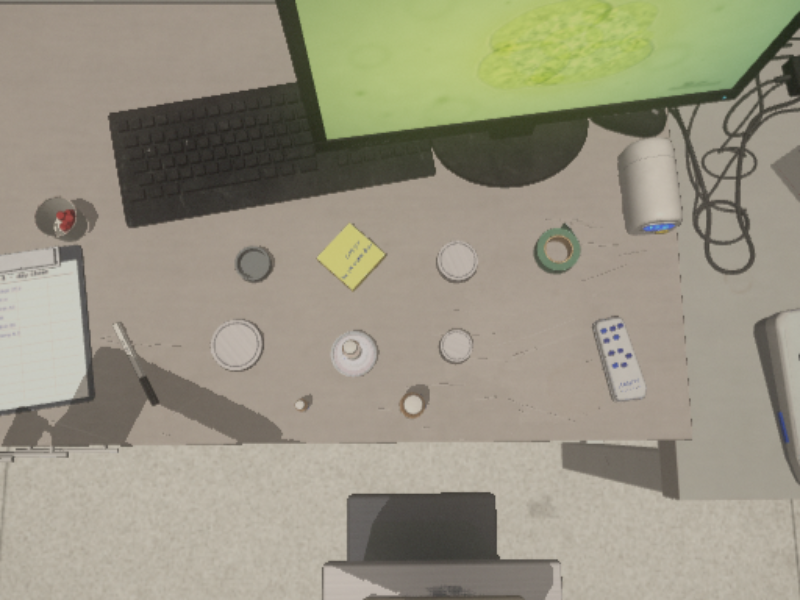

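The side view shows the stack at (413,350) with the vial on top. The holder is at (301,438), the large stand at (398,458), the medium at (330,303) and the small at (408,305), with the decoy vials at (465,318) and (468,397). The top view has the stack at (353,353), holder (254,264), large (237,345), medium (457,261) and small (456,345).

Run:
```python
from h import *
import pickle
S=pickle.load(open("side.pkl","rb"));T=pickle.load(open("top.pkl","rb"))
k=1.5625
for n,(u,v),z in[("holder",(254,264),.02),("large",(237,345),.01),("medium",(457,261),.018),("small",(456,345),.026),("stack",(354,354),.012),("vialcap",(350,348),.091),("note",(351,257),.018),("tape",(558,250),.024),("decoyB",(413,405),.07),("decoyS",(300,405),.03)]:
    p=ray(T,u/k,v/k,z);q=proj(S,p);print(n,p.round(4),np.array(q)*k)
# crops
a=T["img"][150:275,120:320];cv2.imwrite("pics/tc.png",cv2.resize(a,None,fx=4,fy=4,interpolation=cv2.INTER_CUBIC))
a=S["img"][170:320,170:320];cv2.imwrite("pics/sc.png",cv2.resize(a,None,fx=4,fy=4,interpolation=cv2.INTER_CUBIC))
# monitor lower edge in top view
for z in(.1,.2,.3):print("mon",z,ray(T,325/k,143/k,z).round(3),ray(T,735/k,97/k,z).round(3))
```

```text
holder [0.5563 0.2564 0.02  ] [304.17600375 430.26924807]
large [0.4439 0.2792 0.01  ] [400.38064368 454.83956301]
medium [ 0.5585 -0.0278  0.018 ] [331.89540024 299.51429159]
small [ 0.4389 -0.0229  0.026 ] [409.17455872 299.51043517]
stack [0.4295 0.1172 0.012 ] [414.281773   364.26134191]
vialcap [0.4291 0.1177 0.091 ] [416.79587936 316.15835928]
note [0.5656 0.1211 0.018 ] [313.29228326 358.95019593]
tape [ 0.5717 -0.1694  0.024 ] [334.05843189 252.42429121]
decoyB [0.357 0.038 0.07 ] [467.66684329 298.51096331]
decoyS [0.3599 0.1884 0.03  ] [470.53912753 390.92531348]
mon 0.1 [0.701 0.15  0.1  ] [ 0.762 -0.4    0.1  ]
mon 0.2 [0.659 0.14  0.2  ] [ 0.713 -0.348  0.2  ]
mon 0.3 [0.617 0.13  0.3  ] [ 0.665 -0.297  0.3  ]
```

View pics/tc.png

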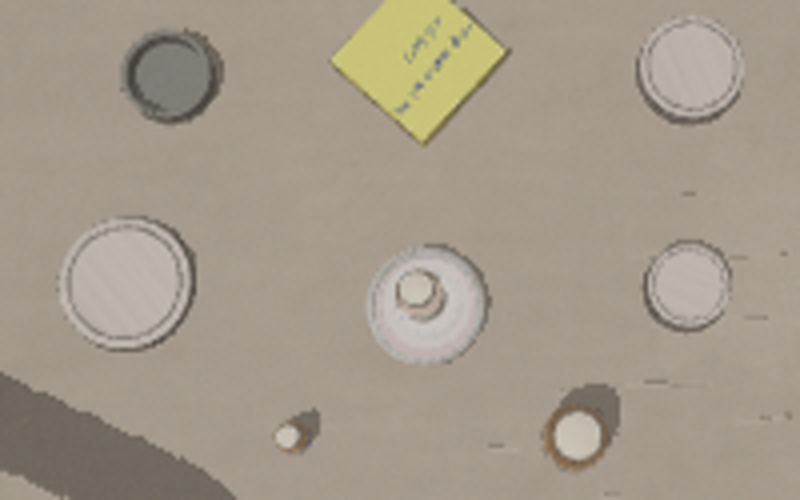

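View pics/sc.png

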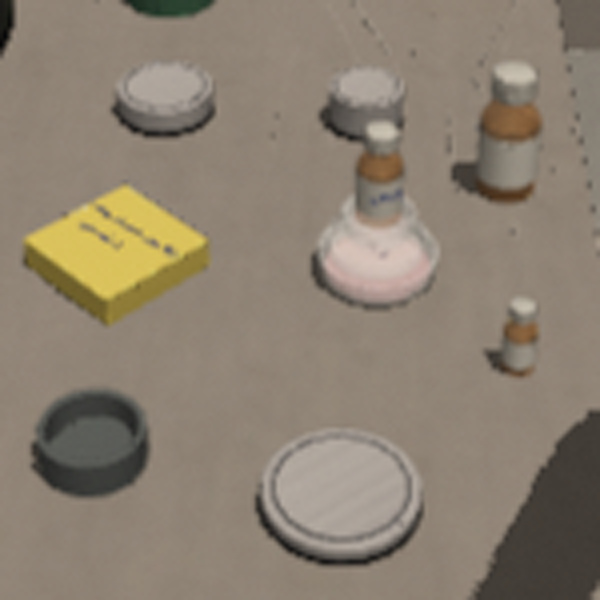

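The crops show all stands, the holder and the stack cleanly. I'll fit contours in both views.

Run:
```python
from h import *
import pickle
C={"T":pickle.load(open("top.pkl","rb")),"S":pickle.load(open("side.pkl","rb"))}
seeds={"holder":(.556,.256,.02,.025),"large":(.444,.279,.01,.036),"medium":(.5585,-.028,.018,.029),"small":(.439,-.023,.026,.0225),"stackL":(.4295,.117,.010,.032)}
for n,(x,y,z,R) in seeds.items():
  for k,c in C.items():
    u,v=proj(c,(x,y,z));u0,v0=int(u)-32,int(v)-32
    im=cv2.resize(c["img"][v0:v0+64,u0:u0+64],None,fx=8,fy=8,interpolation=cv2.INTER_CUBIC)
    lab=cv2.cvtColor(im,cv2.COLOR_BGR2LAB).astype(float)
    # radial edge: along rays in world circle at height z, find strongest gray gradient near R
    g=cv2.GaussianBlur(cv2.cvtColor(im,cv2.COLOR_BGR2GRAY),(0,0),3).astype(np.float32)
    cx,cy=x,y
    for it in range(4):
      P=[]
      for a in np.linspace(0,2*np.pi,72,endpoint=False):
        rr=np.arange(R-.006,R+.006,.0003)
        q=np.array([proj(c,(cx+r_*np.cos(a),cy+r_*np.sin(a),z)) for r_ in rr])
        m=cv2.remap(g,((q[:,0]-u0)*8+3.5).astype(np.float32)[None],((q[:,1]-v0)*8+3.5).astype(np.float32)[None],cv2.INTER_LINEAR)[0]
        d=np.gradient(m); i=np.argmin(d) if n not in("holder",) else np.argmax(d)
        if abs(d[i])>1: P.append((cx+rr[i]*np.cos(a),cy+rr[i]*np.sin(a)))
      P=np.array(P)
      # robust circle fit
      w=np.ones(len(P),bool)
      for _ in range(5):
        A=np.c_[2*P[w],np.ones(w.sum())];s=np.linalg.lstsq(A,(P[w]**2).sum(1),rcond=None)[0]
        rad=np.sqrt(s[2]+s[0]**2+s[1]**2);e=abs(np.hypot(*(P-s[:2]).T)-rad);w=e<max(.001,1.5*np.median(e))
      cx,cy=s[:2]
    print(n,k,(cx*1e3).round(1),(cy*1e3).round(1),"R",(rad*1e3).round(1),w.sum(),(e[w].mean()*1e3).round(2))
# vial cap centroid
for k,c in C.items():
    u,v=proj(c,(.43,.1175,.089));print(k,u,v)
def cap(c,u,v):
    g=c["img"].astype(int)[int(v)-14:int(v)+14,int(u)-14:int(u)+14]
    return g
c=C["T"];print("top cap",ray(c,120+(418-1.5)/4,150+(288-1.5)/4,.089+.0).round(4))
c=C["S"];print("side cap",ray(c,170+(383-1.5)/4,170+(130-1.5)/4,.091).round(4))
print("side vial base",ray(c,170+(378-1.5)/4,170+(217-1.5)/4,.036).round(4))
```

```text
holder T 557.0 254.5 R 26.3 51 0.55
holder S 560.4 264.9 R 27.4 43 1.28
large T 444.3 277.7 R 32.2 43 0.5
large S 446.4 285.8 R 33.9 51 0.44
medium T 557.6 -26.8 R 25.8 45 0.42
medium S 562.4 -25.4 R 26.8 40 0.35
small T 438.7 -22.7 R 21.9 62 0.26
small S 437.5 -25.0 R 20.0 44 0.55
stackL T 430.8 116.1 R 29.3 43 0.48
stackL S 433.0 122.1 R 30.8 43 0.78
T 224.15181630807933 222.3588124766498
S 266.24290391146883 203.10079764394655
top cap [0.4315 0.1176 0.089 ]
side cap [0.4318 0.1171 0.091 ]
side vial base [0.4325 0.1167 0.036 ]
```

```bash
cat > ov.py <<'E'
from h import *
def mosaic(C,items,fn,s=36):
    rows=[]
    for c in C:
        t=[]
        for (x,y,circ) in items:
            u,v=proj(c,(x,y,.01));u0,v0=int(u)-s//2,int(v)-s//2
            F=200/s
            a=cv2.resize(c["img"][v0:v0+s,u0:u0+s],(200,200),interpolation=cv2.INTER_CUBIC)
            for z,R in circ:
                p=np.array([proj(c,(x+R*np.cos(t_),y+R*np.sin(t_),z)) for t_ in np.linspace(0,6.2832,60)])
                p=((p-(u0,v0)+.5)*F).astype(np.int32)
                cv2.polylines(a,[p],True,(0,0,255) if z>0.001 else (255,0,0),1)
            t.append(a)
        rows.append(np.hstack(t))
    cv2.imwrite(fn,np.vstack(rows))
E
python3 - <<'E'
from ov import *
import pickle
C=[pickle.load(open(n+".pkl","rb")) for n in("top","side")]
mosaic(C,[(.557,.2555,[(.02,.025),(0,.025)]),(.4445,.279,[(.01,.036),(0,.036)]),(.5585,-.027,[(.018,.029),(0,.029)]),(.4385,-.023,[(.026,.0225),(0,.0225)])],"pics/ov0.png",50)
E
```

```text
(no output)
```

View pics/ov0.png

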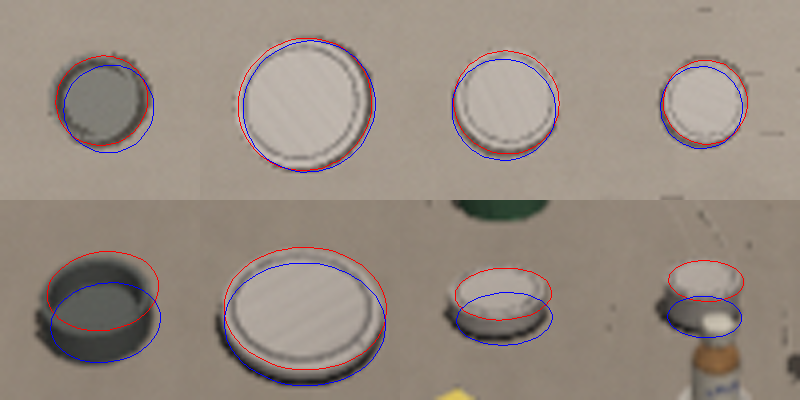

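Overlay check: the guesses match to about 2 mm in both views. Centres are holder (.558,.257), large (.4445,.280), medium (.559,-.0267), small (.439,-.0228) and vial (.4316,.1173). Next I move above the stack, aligning the closing axis with y.

Request:
jog_arm(
  xyz=[
    [0.22, -0.44, 0],
    [0.22, -0.44, 0],
    [0.22, -0.44, 0],
    [0.22, -0.44, 0],
    [0.22, -0.44, 0],
  ],
  roll=[0.0145, 0.0145, 0.0145, 0.0145, 0],
)

```text
t: 0.72
ee_pos: [0.3243, 0.3389, 0.2182]
ee_rot: [-0.001, 1.0, -0.0, -0.0]
wrist_force: [1.7, 0.1, -0.9]
finger_gap: 1.003
gripper_force: 0.0
```

Request:
jog_arm(
  xyz=[
    [0.22, -0.44, 0],
    [0.22, -0.44, 0],
    [0.22, -0.44, 0],
    [0.22, -0.44, -0.2],
    [0.2, -0.46, -0.3],
  ],
  roll=[0, 0, 0, 0, 0],
)

```text
t: 1.35
ee_pos: [0.4333, 0.1172, 0.169]
ee_rot: [0.0, 1.0, 0.0, 0.001]
wrist_force: [0.9, 0.3, 0.2]
finger_gap: 0.998
gripper_force: 0.0
```

Request:
jog_arm(
  xyz=[
    [0, 0, 0],
    [0, 0, 0],
    [0, 0, 0],
    [0, 0, 0],
    [0, 0, 0],
  ],
  roll=[0, 0, 0, 0, 0],
)

```text
t: 1.98
ee_pos: [0.4321, 0.1193, 0.1691]
ee_rot: [-0.001, 1.0, 0.0, 0.0]
wrist_force: [-0.6, -0.2, 1.3]
finger_gap: 0.998
gripper_force: 0.0
```

Request:
jog_arm(
  xyz=[
    [0, -0.02, -0.3],
    [0, 0, -0.3],
    [0, 0, -0.3],
    [0, 0, -0.2],
    [0, 0, -0.1],
  ],
  roll=[0, 0, 0, 0, 0],
  grip=0.45,
)

```text
t: 2.6
ee_pos: [0.4312, 0.1167, 0.0475]
ee_rot: [-0.0, 1.0, -0.0, -0.001]
wrist_force: [-0.4, 1.0, 0.3]
finger_gap: 0.511
gripper_force: 0.0
```

Run:
```python
from h import *
a=[]
for n in("top","side"):
    c=capture(n);u,v=proj(c,(.432,.117,.05));u,v=int(u),int(v);a.append(cv2.resize(c["img"][v-50:v+50,u-50:u+50],(400,400),interpolation=cv2.INTER_CUBIC))
cv2.imwrite("pics/g1.png",np.hstack(a));print(read_state()["ee_pos"])
```

```text
[0.43131192 0.1166031  0.04787633]
```

View pics/g1.png

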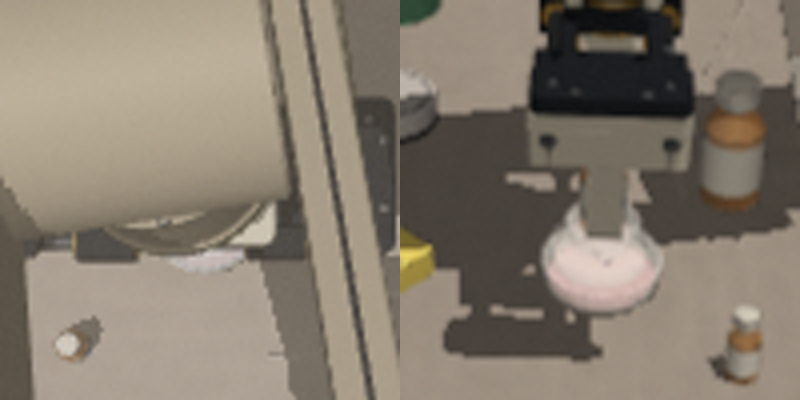

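In the side view the near finger (605,205) is in line with the vial and the dish centre (602). The vial sits between the fingers, so I close and lift.

Request:
jog_arm(
  xyz=[
    [0, 0, 0],
    [0, 0, 0],
    [0, 0, 0],
    [0, 0, 0],
    [0, 0, 0],
  ],
  roll=[0, 0, 0, 0, 0],
  grip=0.2,
  grip_force=10,
)

```text
t: 3.32
ee_pos: [0.4328, 0.1167, 0.0495]
ee_rot: [0.0, 1.0, 0.0, 0.001]
wrist_force: [-0.8, -0.6, 5.7]
finger_gap: 0.253
gripper_force: 10.0
```

Request:
jog_arm(
  xyz=[
    [0, 0, 0],
    [0, 0, 0.05],
    [0, 0, 0.15],
    [0, 0, 0.3],
    [0, 0, 0.3],
  ],
  roll=[0, 0, 0, 0, 0],
)

```text
t: 3.95
ee_pos: [0.4318, 0.1165, 0.1301]
ee_rot: [0.0, 1.0, -0.0, -0.0]
wrist_force: [0.4, -0.3, 0.0]
finger_gap: 0.251
gripper_force: 10.0
```

The fingertips would hit the holder rim with this grip: the vial sticks out 13 mm and the holder is 15 mm deep. I'll stand the vial on free bench at about (.47,.195) and regrip it higher.

Request:
jog_arm(
  xyz=[
    [0.13, 0.26, 0],
    [0.13, 0.26, 0],
    [0.12, 0.26, -0.2],
    [0, 0, -0.4],
    [0, 0, -0.3],
  ],
  roll=[0, 0, 0, 0, 0],
)

```text
t: 4.58
ee_pos: [0.4698, 0.1949, 0.038]
ee_rot: [-0.0, 1.0, -0.0, -0.0]
wrist_force: [0.2, -0.6, -0.1]
finger_gap: 0.254
gripper_force: 10.0
```

Request:
jog_arm(
  xyz=[
    [0, 0, -0.15],
    [0, 0, -0.06],
    [0, 0, -0.03],
    [0, 0, 0],
    [0, 0, 0],
  ],
  roll=[0, 0, 0, 0, 0],
)

```text
t: 5.2
ee_pos: [0.4708, 0.1947, 0.0156]
ee_rot: [0.0, 1.0, 0.0, 0.001]
wrist_force: [-0.9, 1.5, 0.0]
finger_gap: 0.249
gripper_force: 10.0
```

Request:
jog_arm(
  xyz=[
    [0, 0, -0.01],
    [0, 0, -0.01],
    [0, 0, 0],
    [0, 0, 0],
    [0, 0, 0],
  ],
  roll=[0, 0, 0, 0, 0],
)

```text
t: 5.82
ee_pos: [0.4705, 0.1947, 0.0135]
ee_rot: [0.0, 1.0, 0.0, 0.0]
wrist_force: [-1.5, -0.3, 6.2]
finger_gap: 0.255
gripper_force: 10.0
```

Request:
jog_arm(
  xyz=[
    [0, 0, 0],
    [0, 0, 0],
    [0, 0, 0.03],
    [0, 0, 0.03],
    [0, 0, 0.02],
  ],
  roll=[0, 0, 0, 0, 0],
  grip=0.36,
)

```text
t: 6.45
ee_pos: [0.4702, 0.1946, 0.021]
ee_rot: [0.0, 1.0, 0.0, 0.0]
wrist_force: [-0.3, -0.1, 0.1]
finger_gap: 0.363
gripper_force: 0.0
```

Request:
jog_arm(
  xyz=[
    [0, 0, 0],
    [0, 0, 0],
    [0, 0, 0],
    [0, 0, 0],
    [0, 0, 0],
  ],
  roll=[0, 0, 0, 0, 0],
  grip=0.2,
)

```text
t: 7.08
ee_pos: [0.4701, 0.1945, 0.0207]
ee_rot: [0.0, 1.0, 0.0, 0.0]
wrist_force: [0.1, -0.5, 1.4]
finger_gap: 0.252
gripper_force: 10.0
```

Request:
jog_arm(
  xyz=[
    [0, 0, 0.1],
    [0, 0, 0.3],
    [0.1, 0.1, 0.2],
    [0.28, 0.24, 0],
    [0.28, 0.24, 0],
  ],
  roll=[0, 0, 0, 0, 0],
)

```text
t: 7.7
ee_pos: [0.5372, 0.2532, 0.0819]
ee_rot: [0.0, 1.0, 0.0, 0.001]
wrist_force: [-0.0, 0.3, 0.2]
finger_gap: 0.251
gripper_force: 10.0
```

Request:
jog_arm(
  xyz=[
    [0.12, 0.02, 0],
    [0.1, 0.02, 0],
    [0, 0, -0.2],
    [0, 0, -0.2],
    [0, 0, -0.1],
  ],
  roll=[0, 0, 0, 0, 0],
)

```text
t: 8.32
ee_pos: [0.5557, 0.2555, 0.0274]
ee_rot: [0.0, 1.0, -0.001, -0.002]
wrist_force: [0.3, 0.4, 0.2]
finger_gap: 0.253
gripper_force: 10.0
```

Request:
jog_arm(
  xyz=[
    [0, 0, -0.02],
    [0, 0, -0.02],
    [0, 0, -0.01],
    [0, 0, 0],
    [0, 0, 0],
  ],
  roll=[0, 0, 0, 0, 0],
)

```text
t: 8.95
ee_pos: [0.5583, 0.2567, 0.0261]
ee_rot: [0.0, 1.0, 0.0, 0.0]
wrist_force: [-0.0, -0.3, -0.5]
finger_gap: 0.249
gripper_force: 10.0
```

Request:
jog_arm(
  xyz=[
    [0, 0, -0.01],
    [0, 0, 0],
    [0, 0, 0],
    [0, 0, 0],
    [0, 0, 0],
  ],
  roll=[0, 0, 0, 0, 0],
)

```text
t: 9.57
ee_pos: [0.5587, 0.2568, 0.0257]
ee_rot: [0.0, 1.0, 0.0, 0.001]
wrist_force: [-1.9, -0.7, 5.8]
finger_gap: 0.246
gripper_force: 10.0
```

Run:
```python
from h import *
a=[]
c=capture("side")
for p in((.556,.256,.03),(.431,.117,.02)):
    u,v=proj(c,p);u,v=int(u),int(v);a.append(cv2.resize(c["img"][v-40:v+40,u-40:u+40],(400,400),interpolation=cv2.INTER_CUBIC))
cv2.imwrite("pics/g2.png",np.hstack(a));print(read_state()["ee_pos"])
```

```text
[0.55869036 0.25675173 0.02569125]
```

View pics/g2.png

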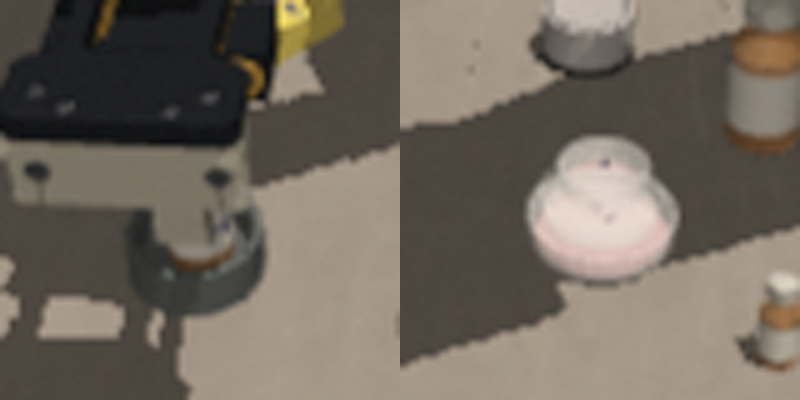

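The vial stands on the holder floor, with 6 N of contact, and the stack still looks intact. I release, back off, and measure the dishes.

Request:
jog_arm(
  xyz=[
    [0, 0, 0],
    [0, 0, 0],
    [0, 0, 0],
    [0, 0, 0.2],
    [0, 0, 0.4],
  ],
  roll=[0, 0, 0, 0, 0],
  grip=0.4,
)

```text
t: 10.25
ee_pos: [0.5566, 0.256, 0.0844]
ee_rot: [0.0, 1.0, -0.001, -0.002]
wrist_force: [0.3, 0.3, 0.2]
finger_gap: 0.399
gripper_force: 0.0
```

Request:
jog_arm(
  xyz=[
    [0, 0, 0.4],
    [-0.2, 0.3, 0.2],
    [-0.3, 0.4, 0],
    [-0.3, 0.4, 0],
    [0, 0.4, 0],
  ],
  roll=[0, 0, 0, 0, 0],
  grip=0.6,
)

```text
t: 10.88
ee_pos: [0.4764, 0.4081, 0.1466]
ee_rot: [-0.0, 1.0, 0.0, 0.0]
wrist_force: [1.5, 0.1, 0.2]
finger_gap: 0.601
gripper_force: 0.0
```

Run:
```python
from ov import *
import pickle
C=[capture("top"),capture("side")]
pickle.dump(C,open("c2.pkl","wb"))
mosaic(C,[(.558,.257,[(.02,.025)]),(.4316,.1173,[(.036,.0195),(.012,.032)]),(.4316,.1173,[(.024,.026)]),(.4445,.280,[(.01,.036),(0,.036)])],"pics/ov1.png",48)
```

```text
(no output)
```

View pics/ov1.png

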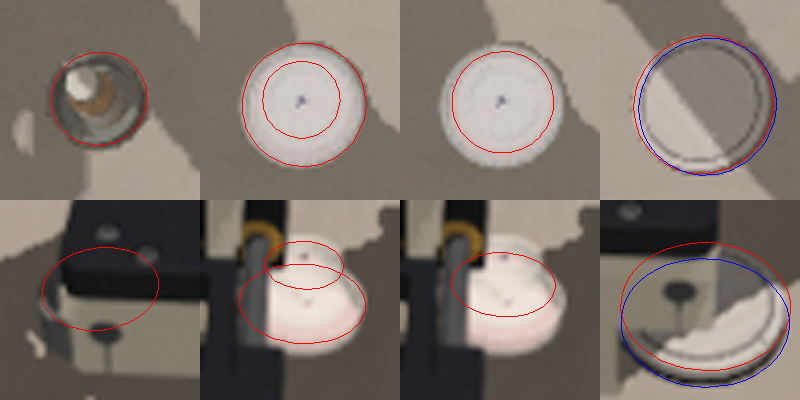

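The vial stands upright in the holder (top view, 85,95). The dishes are concentric within about 1 mm at (.4316,.1173). Next is the small dish.

Request:
jog_arm(
  xyz=[
    [-0.09, -0.5, 0],
    [-0.09, -0.5, 0],
    [-0.09, -0.5, 0],
    [-0.09, -0.5, 0],
    [-0.1, -0.5, 0],
  ],
  roll=[0, 0, 0, 0, 0],
)

```text
t: 11.6
ee_pos: [0.432, 0.1545, 0.1459]
ee_rot: [0.0, 1.0, 0.0, 0.001]
wrist_force: [1.7, -0.4, -0.0]
finger_gap: 0.601
gripper_force: 0.0
```

Request:
jog_arm(
  xyz=[
    [0, -0.4, -0.2],
    [0, 0, -0.4],
    [0, 0, -0.4],
    [0, 0, -0.1],
    [0, 0, -0.05],
  ],
  roll=[0, 0, 0, 0, 0],
)

```text
t: 12.22
ee_pos: [0.4326, 0.1164, 0.0305]
ee_rot: [0.0, 1.0, 0.0, 0.0]
wrist_force: [0.7, 0.0, 0.0]
finger_gap: 0.598
gripper_force: 0.0
```

Request:
jog_arm(
  xyz=[
    [0, 0, -0.02],
    [0, 0, -0.015],
    [0, 0, 0],
    [0, 0, 0],
    [0, 0, 0],
  ],
  roll=[0, 0, 0, 0, 0],
)

```text
t: 12.85
ee_pos: [0.4322, 0.1166, 0.0263]
ee_rot: [0.0, 1.0, 0.0, 0.0]
wrist_force: [-0.7, -0.1, 0.1]
finger_gap: 0.598
gripper_force: 0.0
```

Request:
jog_arm(
  xyz=[
    [0, 0, 0],
    [0, 0, 0],
    [0, 0, 0],
    [0, 0, 0],
    [0, 0, 0],
  ],
  roll=[0, 0, 0, 0, 0],
  grip=0.3,
  grip_force=10,
)

```text
t: 13.48
ee_pos: [0.432, 0.1165, 0.0261]
ee_rot: [0.0, 1.0, 0.0, -0.0]
wrist_force: [0.1, 0.7, -0.5]
finger_gap: 0.368
gripper_force: 10.0
```

Request:
jog_arm(
  xyz=[
    [0, 0, 0],
    [0, 0, 0.03],
    [0, 0, 0.1],
    [0, 0, 0.2],
    [0, 0, 0.3],
  ],
  roll=[0, 0, 0, 0, 0],
)

```text
t: 14.1
ee_pos: [0.4314, 0.1164, 0.0897]
ee_rot: [0.0, 1.0, -0.0, -0.001]
wrist_force: [0.1, 0.9, -0.4]
finger_gap: 0.368
gripper_force: 10.0
```

Run:
```python
from h import *
c=capture("side");u,v=map(int,proj(c,(.432,.117,.04)));cv2.imwrite("pics/g3.png",cv2.resize(c["img"][v-45:v+45,u-45:u+45],(450,450),interpolation=cv2.INTER_CUBIC))
```

```text
(no output)
```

View pics/g3.png

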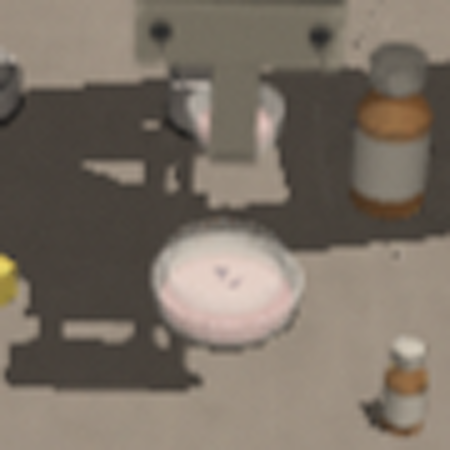

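The small dish is held centred and level, and the lower two are undisturbed. I carry it to the small stand.

Request:
jog_arm(
  xyz=[
    [0.02, -0.3, 0],
    [0.02, -0.4, 0],
    [0.02, -0.4, 0],
    [0.01, -0.25, 0],
    [0, -0.05, 0],
  ],
  roll=[0, 0, 0, 0, 0],
)

```text
t: 14.78
ee_pos: [0.4394, -0.0248, 0.0899]
ee_rot: [0.001, 1.0, -0.0, 0.001]
wrist_force: [-0.2, -0.2, -0.4]
finger_gap: 0.366
gripper_force: 10.0
```

Request:
jog_arm(
  xyz=[
    [0, 0, -0.3],
    [0, 0, -0.2],
    [0, 0, -0.06],
    [0, 0, -0.03],
    [0, 0, 0],
  ],
  roll=[0, 0, 0, 0, 0],
)

```text
t: 15.4
ee_pos: [0.4396, -0.0233, 0.0308]
ee_rot: [0.0, 1.0, -0.0, 0.0]
wrist_force: [0.6, -0.5, 0.3]
finger_gap: 0.368
gripper_force: 10.0
```

Run:
```python
from h import *
s=read_state();print(s["ee_pos"],s["wrist_force"])
c=capture("side");u,v=map(int,proj(c,(.439,-.023,.03)));cv2.imwrite("pics/g4.png",cv2.resize(c["img"][v-30:v+30,u-30:u+30],(480,480),interpolation=cv2.INTER_CUBIC))
```

```text
[ 0.43957025 -0.02331446  0.03080739] [ 0.63312445 -0.52709908  0.25474255]
```

View pics/g4.png

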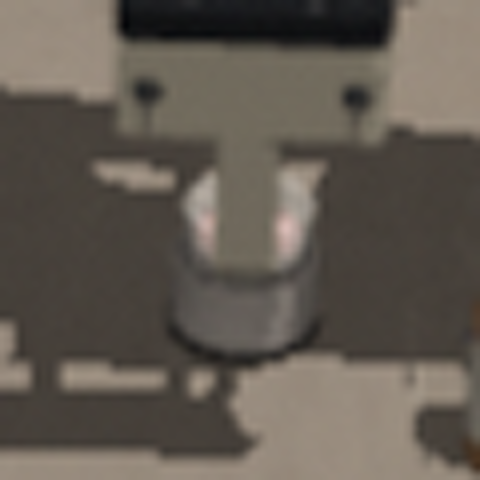

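The dish (182–316) is centred over the stand (170–322). I creep down to contact.

Request:
jog_arm(
  xyz=[
    [0.005, 0, -0.01],
    [0, 0, -0.01],
    [0, 0, 0],
    [0, 0, 0],
    [0, 0, 0],
  ],
  roll=[0, 0, 0, 0, 0],
)

```text
t: 16.08
ee_pos: [0.4395, -0.0235, 0.0281]
ee_rot: [0.0, 1.0, -0.0, -0.0]
wrist_force: [-0.1, -0.4, -0.0]
finger_gap: 0.365
gripper_force: 10.0
```

Request:
jog_arm(
  xyz=[
    [0, 0, -0.005],
    [0, 0, -0.005],
    [0, 0, 0],
    [0, 0, 0],
    [0, 0, 0],
  ],
  roll=[0, 0, 0, 0, 0],
)

```text
t: 16.7
ee_pos: [0.4397, -0.0235, 0.0279]
ee_rot: [0.0, 1.0, -0.0, -0.0]
wrist_force: [-5.9, 0.9, 9.6]
finger_gap: 0.366
gripper_force: 10.0
```

Request:
jog_arm(
  xyz=[
    [0, 0, 0],
    [0, 0, 0],
    [0, 0, 0],
    [0, 0, 0.1],
    [0, 0, 0.3],
  ],
  roll=[0, 0, 0, 0, 0],
  grip=0.55,
)

```text
t: 17.32
ee_pos: [0.438, -0.0232, 0.0666]
ee_rot: [0.0, 1.0, 0.0, -0.002]
wrist_force: [0.1, -0.4, -0.1]
finger_gap: 0.547
gripper_force: 0.0
```

Request:
jog_arm(
  xyz=[
    [0, 0, 0.2],
    [-0.02, 0.3, 0],
    [-0.02, 0.4, 0],
    [-0.02, 0.4, 0],
    [-0.02, 0.3, 0],
  ],
  roll=[0, 0, 0, 0, 0],
  grip=0.75,
)

```text
t: 17.95
ee_pos: [0.4316, 0.118, 0.088]
ee_rot: [-0.0, 1.0, 0.0, 0.001]
wrist_force: [0.1, -1.1, -0.0]
finger_gap: 0.752
gripper_force: 0.0
```

Run:
```python
from ov import *
s=read_state();print(s["ee_pos"])
C=[capture("side")]
mosaic(C,[(.4396,-.023,[(.038,.0195),(.026,.0225)]),(.4316,.1173,[(.012,.032),(0,.030)]),(.4316,.1173,[(.024,.026)]),(.559,-.0267,[(.018,.029)])],"pics/ov2.png",48)
```

```text
[0.43163876 0.11801108 0.08800631]
```

View pics/ov2.png

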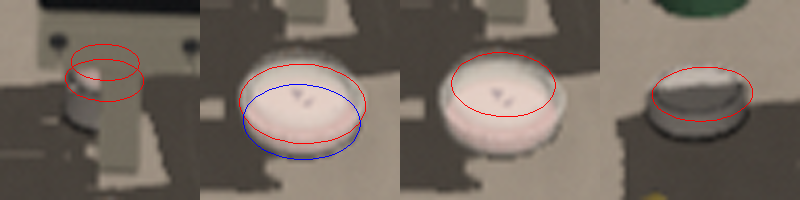

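The medium and large dishes are still concentric and in place, so I go down for the medium dish.

Request:
jog_arm(
  xyz=[
    [0, 0, -0.3],
    [0, 0, -0.3],
    [0, 0, -0.1],
    [0, 0, -0.03],
    [0, 0, 0],
  ],
  roll=[0, 0, 0, 0, 0],
)

```text
t: 18.62
ee_pos: [0.4323, 0.1165, 0.0151]
ee_rot: [0.0, 1.0, 0.0, 0.001]
wrist_force: [0.3, -0.5, 0.0]
finger_gap: 0.75
gripper_force: 0.0
```

Request:
jog_arm(
  xyz=[
    [0, 0, 0],
    [0, 0, 0],
    [0, 0, 0],
    [0, 0, 0],
    [0, 0, 0],
  ],
  roll=[0, 0, 0, 0, 0],
  grip=0.45,
)

```text
t: 19.25
ee_pos: [0.4321, 0.1166, 0.0147]
ee_rot: [0.0, 1.0, 0.0, 0.0]
wrist_force: [-0.1, -0.1, 5.5]
finger_gap: 0.551
gripper_force: 10.0
```

Request:
jog_arm(
  xyz=[
    [0, 0, 0.03],
    [0, 0, 0.1],
    [0, 0, 0.2],
    [0, 0, 0.3],
    [0, 0, 0],
  ],
  roll=[0, 0, 0, 0, 0],
)

```text
t: 19.88
ee_pos: [0.4337, 0.1168, 0.08]
ee_rot: [0.0, 1.0, 0.0, 0.003]
wrist_force: [-0.4, -0.4, -1.2]
finger_gap: 0.547
gripper_force: 10.0
```

Request:
jog_arm(
  xyz=[
    [0.25, -0.3, 0],
    [0.35, -0.4, 0],
    [0.35, -0.4, 0],
    [0.25, -0.24, 0],
    [0.08, -0.1, 0],
  ],
  roll=[0, 0, 0, 0, 0],
)

```text
t: 20.5
ee_pos: [0.5598, -0.0288, 0.0761]
ee_rot: [0.001, 1.0, 0.0, -0.001]
wrist_force: [0.7, 0.2, -0.2]
finger_gap: 0.549
gripper_force: 10.0
```

Request:
jog_arm(
  xyz=[
    [0, 0, -0.3],
    [0, 0, -0.15],
    [0, 0, -0.05],
    [0, 0, -0.03],
    [0, 0, 0],
  ],
  roll=[0, 0, 0, 0, 0],
)

```text
t: 21.12
ee_pos: [0.5599, -0.0273, 0.0248]
ee_rot: [-0.0, 1.0, -0.0, 0.0]
wrist_force: [-1.2, -0.3, 0.3]
finger_gap: 0.547
gripper_force: 10.0
```

Run:
```python
from h import *
s=read_state();print(s["ee_pos"],s["wrist_force"])
a=[]
c=capture("side")
for p in((.559,-.027,.025),(.439,-.023,.03)):
    u,v=map(int,proj(c,p));a.append(cv2.resize(c["img"][v-25:v+25,u-25:u+25],(400,400),interpolation=cv2.INTER_CUBIC))
cv2.imwrite("pics/g5.png",np.hstack(a))
```

```text
[ 0.55994117 -0.02727766  0.02480206] [-1.20800884 -0.31114099  0.31386378]
```

View pics/g5.png

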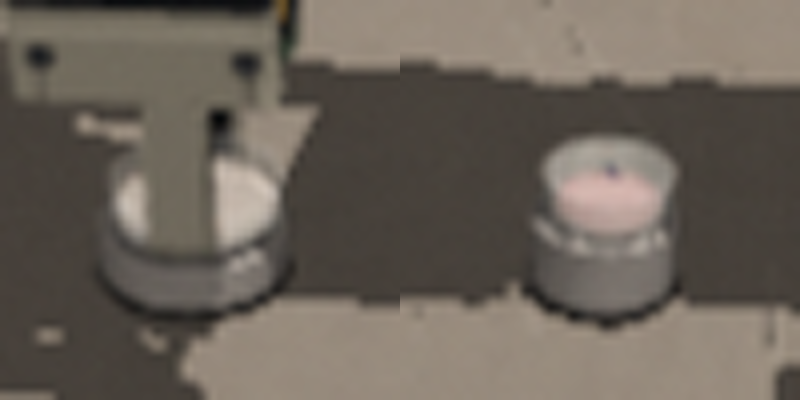

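The small dish sits well on its stand. The medium dish (112–282) over its stand (98–290) needs about 1 mm in +x before I lower it.

Request:
jog_arm(
  xyz=[
    [0.01, 0, -0.02],
    [0, 0, -0.015],
    [0, 0, -0.01],
    [0, 0, 0],
    [0, 0, 0],
  ],
  roll=[0, 0, 0, 0, 0],
)

```text
t: 21.8
ee_pos: [0.561, -0.0275, 0.0207]
ee_rot: [0.0, 1.0, -0.0, 0.0]
wrist_force: [-3.5, 0.5, 7.7]
finger_gap: 0.548
gripper_force: 10.0
```

Request:
jog_arm(
  xyz=[
    [0, 0, -0.005],
    [0, 0, 0],
    [0, 0, 0],
    [0, 0, 0],
    [0, 0, 0],
  ],
  roll=[0, 0, 0, 0, 0],
)

```text
t: 22.42
ee_pos: [0.561, -0.0275, 0.0205]
ee_rot: [0.0, 1.0, -0.0, 0.0]
wrist_force: [-4.8, -0.4, 11.2]
finger_gap: 0.55
gripper_force: 10.0
```

Request:
jog_arm(
  xyz=[
    [0, 0, 0],
    [0, 0, 0],
    [0, 0, 0],
    [0, 0, 0.1],
    [0, 0, 0.3],
  ],
  roll=[0, 0, 0, 0, 0],
  grip=0.7,
)

```text
t: 23.05
ee_pos: [0.5589, -0.0273, 0.0582]
ee_rot: [0.0, 1.0, 0.0, -0.002]
wrist_force: [-0.6, -0.1, 0.5]
finger_gap: 0.703
gripper_force: 0.0
```

Request:
jog_arm(
  xyz=[
    [-0.1, 0.1, 0.2],
    [-0.35, 0.4, 0],
    [-0.4, 0.4, 0],
    [-0.34, 0.4, 0],
    [-0.1, 0.14, 0],
  ],
  roll=[0, 0, 0, 0, 0],
  grip=0.9,
)

```text
t: 23.68
ee_pos: [0.43, 0.1182, 0.0796]
ee_rot: [-0.001, 1.0, 0.0, 0.0]
wrist_force: [-0.2, -0.2, 0.8]
finger_gap: 0.899
gripper_force: 0.0
```

Run:
```python
from ov import *
s=read_state();print(s["ee_pos"])
C=[capture("top"),capture("side")]
mosaic(C,[(.4396,-.023,[(.038,.0195),(.026,.0225)]),(.4316,.1173,[(.012,.032),(0,.030)]),(.561,-.0267,[(.030,.026)]),(.561,-.0267,[(.018,.029)])],"pics/ov3.png",48)
```

```text
[0.4300419  0.11815574 0.07957693]
```

View pics/ov3.png

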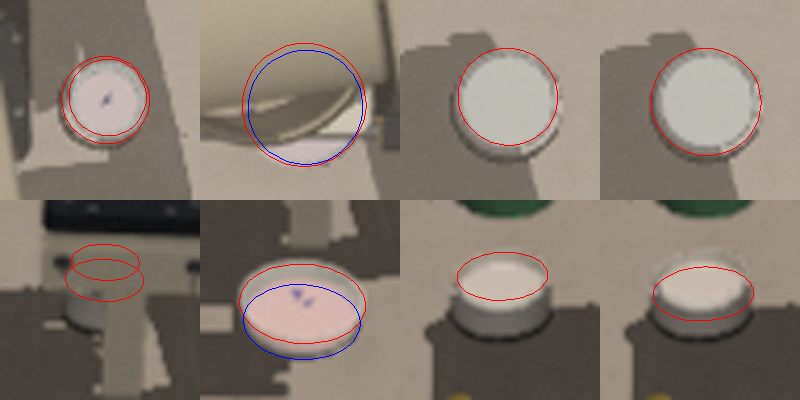

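The small and medium dishes sit centred on their stands to about 1 mm in both views. The large dish is next.

Request:
jog_arm(
  xyz=[
    [0, 0, -0.3],
    [0, 0, -0.3],
    [0, 0, -0.1],
    [0, 0, -0.05],
    [0, 0, -0.02],
  ],
  roll=[0, 0, 0, 0, 0],
)

```text
t: 24.4
ee_pos: [0.4325, 0.1163, 0.0028]
ee_rot: [0.0, 1.0, 0.0, 0.001]
wrist_force: [0.5, 0.1, -0.0]
finger_gap: 0.901
gripper_force: 0.0
```

Request:
jog_arm(
  xyz=[
    [0, 0, 0],
    [0, 0, 0],
    [0, 0, 0],
    [0, 0, 0],
    [0, 0, 0],
  ],
  roll=[0, 0, 0, 0, 0],
  grip=0.55,
  grip_force=12,
)

```text
t: 25.02
ee_pos: [0.4319, 0.1167, 0.0026]
ee_rot: [0.0, 1.0, 0.0, 0.0]
wrist_force: [-0.6, 0.2, 4.9]
finger_gap: 0.631
gripper_force: 12.0
```

Request:
jog_arm(
  xyz=[
    [0, 0, 0.03],
    [0, 0, 0.1],
    [0, 0, 0.2],
    [0, 0, 0.1],
    [0, 0, 0],
  ],
  roll=[0, 0, 0, 0, 0],
)

```text
t: 25.65
ee_pos: [0.4324, 0.1167, 0.0462]
ee_rot: [0.0, 1.0, 0.0, 0.001]
wrist_force: [1.0, 0.4, -1.1]
finger_gap: 0.633
gripper_force: 12.0
```

Request:
jog_arm(
  xyz=[
    [0.02, 0.3, 0],
    [0.04, 0.45, 0],
    [0.04, 0.45, 0],
    [0.025, 0.33, 0],
    [0, 0.1, 0],
  ],
  roll=[0, 0, 0, 0, 0],
)

```text
t: 26.28
ee_pos: [0.4434, 0.2809, 0.0443]
ee_rot: [-0.001, 1.0, -0.0, -0.0]
wrist_force: [0.6, -0.8, -0.0]
finger_gap: 0.63
gripper_force: 12.0
```

Request:
jog_arm(
  xyz=[
    [0, 0, -0.15],
    [0, 0, -0.1],
    [0, 0, -0.03],
    [0, 0, 0],
    [0, 0, 0],
  ],
  roll=[0, 0, 0, 0, 0],
)

```text
t: 26.9
ee_pos: [0.4444, 0.2794, 0.0175]
ee_rot: [0.0, 1.0, 0.0, 0.0]
wrist_force: [0.6, -0.1, -1.2]
finger_gap: 0.631
gripper_force: 12.0
```

Run:
```python
from h import *
s=read_state();print(s["ee_pos"],s["wrist_force"])
a=[]
for n in("top","side"):
    c=capture(n);u,v=map(int,proj(c,(.4445,.28,.02)));a.append(cv2.resize(c["img"][v-32:v+32,u-32:u+32],(400,400),interpolation=cv2.INTER_CUBIC))
cv2.imwrite("pics/g6.png",np.hstack(a))
```

```text
[0.44444091 0.27937072 0.01753625] [ 0.55518287 -0.08628055 -1.15877852]
```

View pics/g6.png

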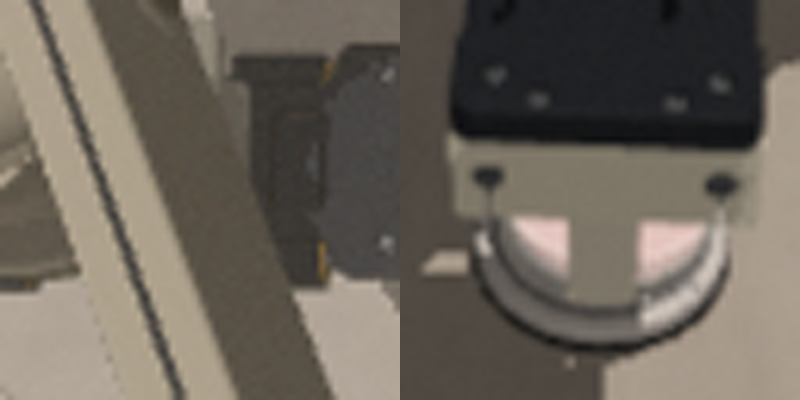

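The dish (495–712) is centred over the large stand (472–730), so I lower it.

Request:
jog_arm(
  xyz=[
    [0, 0, -0.02],
    [0, 0, -0.015],
    [0, 0, -0.01],
    [0, 0, -0.005],
    [0, 0, 0],
  ],
  roll=[0, 0, 0, 0, 0],
)

```text
t: 27.62
ee_pos: [0.4441, 0.2796, 0.0126]
ee_rot: [0.0, 1.0, -0.0, -0.0]
wrist_force: [-2.4, -0.7, 5.0]
finger_gap: 0.636
gripper_force: 12.0
```

Contact at the expected height. I release and retreat clear.

Request:
jog_arm(
  xyz=[
    [0, 0, 0],
    [0, 0, 0],
    [0, 0, 0],
    [0, 0, 0.1],
    [0, 0, 0.3],
  ],
  roll=[0, 0, 0, 0, 0],
  grip=0.8,
)

```text
t: 28.25
ee_pos: [0.4426, 0.2788, 0.0513]
ee_rot: [0.0, 1.0, -0.001, -0.002]
wrist_force: [0.4, 0.5, 0.5]
finger_gap: 0.799
gripper_force: 0.0
```

Request:
jog_arm(
  xyz=[
    [0, 0, 0.4],
    [0, 0, 0.4],
    [-0.2, 0.4, 0.2],
    [-0.4, 0.5, 0],
    [-0.4, 0.5, 0],
  ],
  roll=[0, 0, 0, 0, 0],
)

```text
t: 28.88
ee_pos: [0.3454, 0.4186, 0.1537]
ee_rot: [0.001, 1.0, 0.001, 0.001]
wrist_force: [1.2, 0.2, -0.4]
finger_gap: 0.799
gripper_force: 0.0
```

Request:
jog_arm(
  xyz=[
    [-0.3, 0.4, 0],
    [0, 0.4, 0],
    [0, 0, 0],
    [0, 0, 0],
    [0, 0, 0],
  ],
  roll=[0, 0, 0, 0, 0],
)

```text
t: 29.5
ee_pos: [0.3164, 0.4962, 0.1524]
ee_rot: [0.001, 1.0, -0.0, 0.0]
wrist_force: [-0.1, 0.9, 0.0]
finger_gap: 0.801
gripper_force: 0.0
```

Run:
```python
from ov import *
s=read_state();print(s["ee_pos"])
C=[capture("top"),capture("side")]
I=[(.558,.257,[(.02,.025)]),(.4445,.28,[]),(.4445,.28,[(.022,.032),(.010,.036)]),(.565,.121,[])]
mosaic(C,I,"pics/ov4.png",48)
```

```text
[0.31641046 0.49621298 0.1524214 ]
```

View pics/ov4.png

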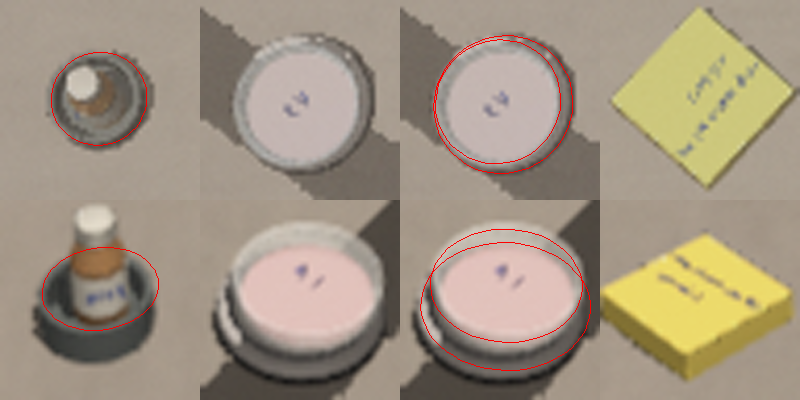

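The final views show the vial upright in the holder, the large dish centred on its stand to about 1 mm, and the note block unmoved. I'm handing in.

```bash
python3 -c "
from rig import r
print(r.hand_in())"
```

```text
the job is handed in; nothing more can be done
None
```

The job is handed in at about 30 s: the vial is in the grey holder and each dish is on its own stand, centred within about 1–2 mm in the camera views. I set the vial briefly on the bench to regrip it higher, and I did not re-check the tape roll in a final close-up.

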